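Seat a half-carved seal in the engraving V-holder

ROBOT

A 6-joint arm with a two-finger parallel gripper is mounted at the origin on a cart in front of the work surface, level with it; the furniture and walls round the work are solid. World frame = base frame: x ahead of the robot, y to its left, z up, the work surface at z = 0. Lengths are in m, angles in degrees, forces in N, time in s.
With the tool pointing down it reaches from about 0.3 to 0.75 m from the base axis. Payload 8.5 kg.
Tool frame: the origin (TCP) lies at the very end of the fingers, on their centre line; the grasp point (between the pads) lies 19 mm behind it (hold_point_z is the distance from the TCP to the grasp point, in m); z points along the fingers, y is the direction in which the jaws open and shut (so a half turn about z gives the same grasp; the last joint's range is limited). The gripper opens to 85 mm and grips with 20 to 120 N. Pads are 22 mm wide; open, the fingers measure 114 mm over their backs; the gripper's body (76 mm by 85 mm) begins 54 mm behind the grasp point. The pads swing forward as they close: fully open they stand 13 mm farther back than shut.
Start: joints at [-82.58, 21.807, 74.336, -0, 83.858, -12.336], TCP at [0.186, -0.518, 0.231] pointing down, gripper open.
Joint ranges: [-178.18, 178.18], [-50.72, 133.34], [12.68, 142.11], [-81.47, 261.47], [9.98, 163.14], [-165.26, 165.26]. Speed limits (degrees/s): [136.94, 136.94, 180, 180, 180, 180].

INTERFACE

Orientations are given as a 3x3 rotation matrix whose columns are the frame's x, y, z axes.
In Python, from rig import observe, get_image, close_job, hold_point_z gives the robot as it stands. The module is installed in compiled form; this text tells all that it offers.
- The arm moves only by the tool jog_arm, never from a script. Its arguments are lists of equal length, an entry for each row: "travel": the shift along the world's x, y, z in m, a list of three; "dr": the turn, a rotation vector about the world's x, y, z in rad, a list of three. In form: {"travel": [[x, y, z], ...], "dr": [[rx, ry, rz], ...]}. A call has 1 to 20 rows; each row shifts and turns the commanded pose from where the row before left it; what a row does not reach is not made up. A row lasts 1/12 s, in which the tool goes at most 41.7 mm and 7.16 degrees, less where a joint would pass 70% of its speed; a pose out of reach is approached as far as the arm can. A call with a gripper value outside its range is refused whole. "jaw" is the finger opening in m, from 0 to 0.0854, set as the call begins (left out, the last holds). The fingers move at their own pace and stop on an object; "newtons" is the grip in N (left out, the last holds). Time passes only in rows, so rows that do not move let the fingers close. It gives the time, the measured TCP pose, the force and the opening at its end, in the units of the state.
- observe(): the state, without advancing time (a new reading comes with each control period).
- get_image(name): name is "scene" or "side" or "wrist"; returns a dict with "color" (400x640x3 uint8, red, green, blue), "fovy" (degrees; the focal length in pixels is half the picture's height over the tangent of half this angle, whatever the lens; pixels are square), "cx", "cy" (the principal point, pixels), "R" (3x3) and "t" (3): a world point X has camera coordinates R X + t. Camera axes: x right, y down, z forward; pixel columns grow to the right and rows downward; lengths in m; the calibration is good to about 2 mm. A picture is of the moment at which its call begins. There is no depth.
- close_job(): hands the job in, once; it reports no verdict.
The state is a dict: "time_s": time; "q": joint angles; "qvel": joint speeds; "joint_efforts": joint torques, N m; "position": TCP position; "tool_rot": TCP orientation; "ft_force": force on the tool from outside, world axes, zero at the start; "wrist_torque": the same for the moment, N m; "grip_width": finger opening in m.
Only numpy, scipy, OpenCV 4.12 (cv2) and the standard library are available. Lean on these libraries where they do the work, as an engineer would, in place of code of your own. Each camera call takes 0.05 s, during which the arm holds its last target.

TASK

Take the yellow seal off its wooden rest and lay it in the groove of the metal V-holder, in front of the roller and with its carved face pointing out of the holder. Then push it along the groove, under the sprung roller, until its plain end is fully home against the back stop and it lies true on both flanks; press it there for a moment with about 8 N beyond the drag of the roller (the horn chips if the stop takes over 14 N). Leave it seated and do not disturb the other things on the desk.

Things in the scene. Friction and masses are not known exactly. Their poses are not given: they have to be found in the camera images.
- seal: yellow round horn seal, 17 mm in diameter and 57 mm long, about 18 g. Origin: centre of its plain end, which chips if pressed on the stop with over 14 N; its z axis runs along the barrel to the carved face. At the start it lies level on the rest, its axis 30 mm above the desk, and can be taken across the middle of the barrel from above.
- seal_face (a point): centre of the seal's carved (grey) end face, 57 mm from the plain end.
- rest: fixed wooden rest, 66 x 36 mm: an 8 mm base and two notched cheeks, each 31 mm wide, 25 mm high and 6 mm thick, that carry the seal near its ends; the space between the cheeks is 45 mm and free for fingers. Origin: centre of its underside; the seal lies along its x axis, carved face towards its -x.
- holder: metal V-holder, fixed to the desk: base plate 130 x 64 x 10 mm, on it a steel rail with an upward 90 degree V groove, a dark tower with roller and back stop. Origin: centre of its underside; x runs along the groove from the open front to the stop, z up. A seated seal has its axis 41 mm above the desk at y = 0. Nothing of it is higher than 70 mm.
- rail_front (a point): front end of the groove's rail, on the axis of a seated seal (x = -52 mm, y = 0, 41 mm high in the holder's frame). The rail is 72 mm long, only 14.4 mm wide (less than the seal) and its upper edges are 36 mm above the desk, so that fingers can straddle it; beside it is free room down to its foot, 24 mm wide and 16 mm above the desk.
- stop_screw: the back stop: flat steel tip, 12 mm in diameter, of a brass screw with a knurled head. Origin: centre of the tip's front face, on the groove's axis; axes as the holder's, so the seal comes from its -x. It is set anew for each seal, between x = +10 and +16 mm in the holder's frame, and locked hard there.
- roller_low (a point): lowest point of the black roller (16 mm in diameter, 13 mm wide) on the sprung arm, when down: x = +2 mm, 47.8 mm high in the holder's frame, 1.7 mm below the top of a seal in the groove. The plain end first meets it 5 mm before this point, 13 to 19 mm short of the stop. The roller and its arm reach forward to x = -6 mm; ahead of that the groove is free from above.
- roller_arm (a joint): angle of the sprung arm that presses the seal into the groove with 3 to 4 N. 0: down; about 0.05 rad with the seal under the roller. Pushing the plain end under the roller takes some 4 to 8 N, sliding on under it some 2 to 5 N (friction differs; both more than double if the pushing tool also leans down on the seal), and then comes the hard stop.
- main_graver: loose graver 203 mm long with a cord-wrapped grip, lying on the desk to the right of the holder. Origin at its middle, underneath.
- fine_graver: loose thin red-brown graver, 146 mm long, lying on the desk to the right of the holder. Origin at its middle, underneath.
- whetstone: loose whetstone in a dark sleeve, 30 x 88 x 17 mm, lying behind. Origin at its middle, underneath.
- orange_marker: loose stubby orange marker, 20 x 53 x 21 mm, lying behind the holder. Origin at its middle, underneath.
- black_rack: loose black rack of strips, 64 x 111 x 12 mm, lying behind to the left. Origin at its middle, underneath.
There are look-alikes about, which are no part of the job. There is more than one size of the holder; the one meant has the size given above. Leave any blue look-alike of the seal alone.

How it is judged:
By the outcome, as a careful person would: the job done as asked, in the order asked, and still so for the second after the job is handed in, with the robot touching nothing.
It also fails if it takes over 70 s, if anything falls off the work surface, if the arm or the gripper's body presses on something with over 40 N, if the wrist force passes 120 N, or if a joint passes its speed limit or range.

## Working session

There is one attempt and no reset: what is moved stays moved. The work goes in short steps, Python scripts to look and compute and a tool call to move; the robot and the scene stay as the last step left them, time stands still between calls to the robot, and variables do not carry over. Pictures are saved under pics/ and viewed, and the job is handed in when it is done.

Besides the shell and the picture viewer there is one more tool, called after "Emit:" as name(argument=value, ...) on one line, values as JSON. jog_arm: Moves the arm, as the interface text tells. Its arguments: {"type":"object","properties":{"travel":{"type":"array"},"dr":{"type":"array"},"jaw":{"type":"number"},"newtons":{"type":"number"}},"required":["travel","dr"]}

```bash
mkdir -p pics; python3 - <<'E'
from rig import *
import cv2,numpy as np,pickle
s=observe()
print(s, hold_point_z if not callable(hold_point_z) else hold_point_z())
d={}
for n in ("scene","side","wrist"):
    im=get_image(n); d[n]=im
    cv2.imwrite(f"pics/a_{n}.png",im["color"][:,:,::-1])
    print(n,im["fovy"],im["cx"],im["cy"],np.round(im["R"],4).tolist(),np.round(im["t"],4).tolist())
pickle.dump(d,open("a.pkl","wb"))
E
```

```text
{'time_s': 0.0, 'q': array([-8.25818082e+01,  2.18411998e+01,  7.43857739e+01,  1.37589409e-03,
        8.38568730e+01, -1.23342855e+01]), 'qvel': array([ 0.01428254,  0.10210977, -0.00621136,  0.12350084, -0.05279457,
        0.0456658 ]), 'joint_efforts': array([-3.36984458e-04, -4.48461270e+01, -2.31278318e+01, -2.11920146e-04,
        4.80349670e-03,  3.48969472e-06]), 'position': array([ 0.18585516, -0.51733567,  0.2307038 ]), 'tool_rot': array([[ 9.41162306e-01,  3.37954858e-01, -1.65264326e-04],
       [ 3.37954731e-01, -9.41161243e-01,  1.45423615e-03],
       [ 3.35925793e-04, -1.42452411e-03, -9.99998929e-01]]), 'ft_force': array([ 0.14694725, -1.05966302, -0.38914615]), 'wrist_torque': array([ 0.04775933, -0.02091484, -0.02538576]), 'grip_width': 0.08543756981163024} 0.0187
scene 46.25154421152826 329.7586493126091 196.44737376835087 [[0.6398, -0.7683, 0.0182], [-0.3125, -0.2817, -0.9072], [0.7021, 0.5747, -0.4204]] [-0.236, 0.2743, 0.5683]
side 45.111060902096675 320.75923879712514 196.4629768418149 [[-0.9041, -0.4271, 0.0118], [-0.2813, 0.5744, -0.7687], [0.3216, -0.6983, -0.6395]] [0.5485, 0.1292, 1.134]
wrist 66.19728653477094 318.4282122450503 198.71009177927922 [[0.3384, -0.941, -0.0007], [-0.9003, -0.324, 0.2906], [-0.2737, -0.0978, -0.9568]] [-0.5493, -0.0381, 0.3791]
```

View pics/a_scene.png

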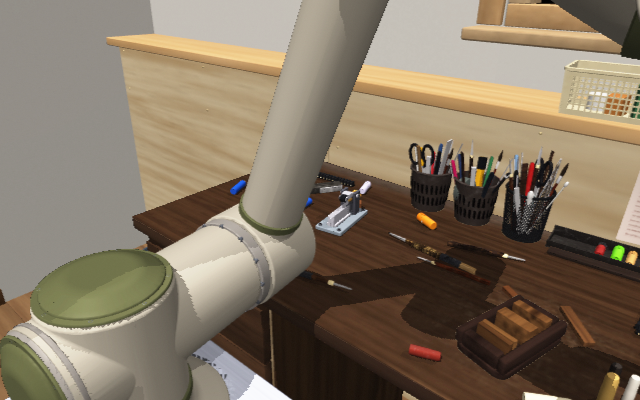

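View pics/a_side.png

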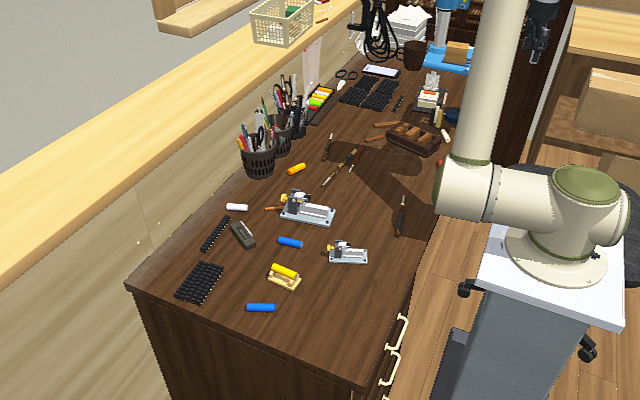

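View pics/a_wrist.png

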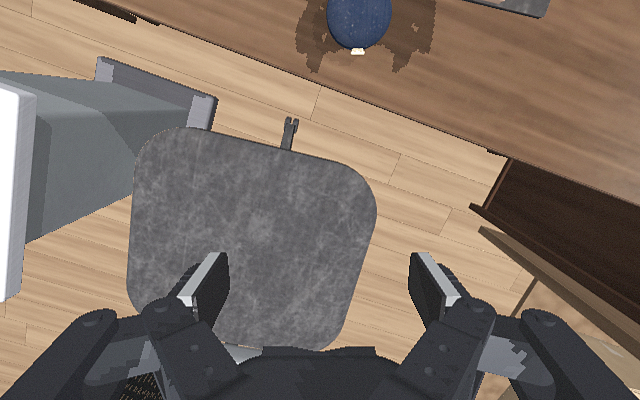

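```bash
cat > h.py <<'E'
import numpy as np,cv2,pickle
def f(im): return 200/np.tan(np.radians(im["fovy"])/2)
def ray(im,uv):
    d=np.array([(uv[0]-im["cx"])/f(im),(uv[1]-im["cy"])/f(im),1.])
    R=np.array(im["R"]);return -R.T@np.array(im["t"]),R.T@d
def onz(im,uv,z):
    c,d=ray(im,uv);return c+d*(z-c[2])/d[2]
def proj(im,X):
    p=np.array(im["R"])@np.array(X)+np.array(im["t"]);return p[:2]/p[2]*f(im)+[im["cx"],im["cy"]]
E
python3 - <<'E'
from h import *
d=pickle.load(open("a.pkl","rb"));im=d["side"];c=im["color"][:,:,::-1]
cv2.imwrite("pics/a_crop.png",cv2.resize(c[180:320,180:380],None,fx=4,fy=4,interpolation=cv2.INTER_CUBIC))
for n,uv in dict(h1=(307,210),h2=(347,255),rest=(284,280),seal=(285,271),cup=(257,165)).items(): print(n,onz(im,uv,.01 if n!="seal" else .03))
E
```

```text
h1 [0.58228201 0.13353356 0.01      ]
h2 [0.43027308 0.23281242 0.01      ]
rest [0.52447216 0.36083397 0.01      ]
seal [0.52574331 0.35247897 0.03      ]
cup [0.79619901 0.02294955 0.01      ]
```

View pics/a_crop.png

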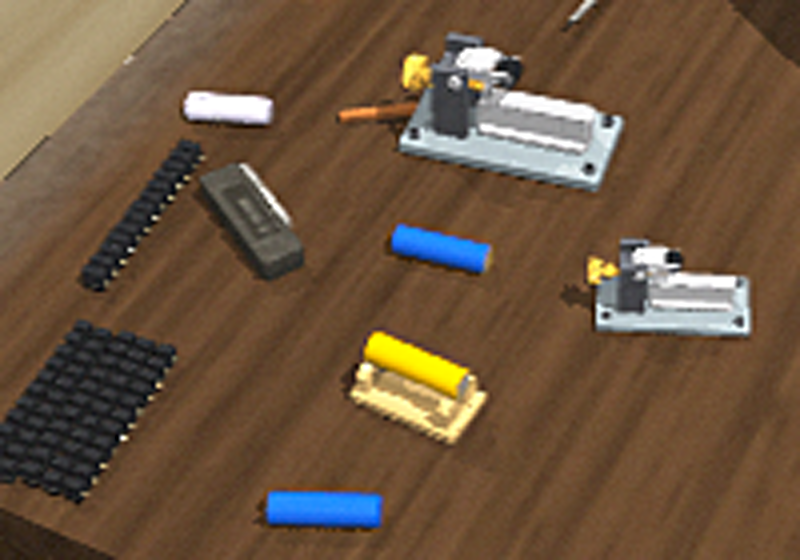

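```bash
python3 - <<'E'
from h import *
d=pickle.load(open("a.pkl","rb"));im=d["side"]
P=lambda u,v,z:onz(im,(180+u/4,180+v/4),z)
for nm,cs in dict(big=[(623,115),(598,183),(400,145),(432,88)],small=[(750,277),(750,330),(597,327),(597,280)]).items():
    X=[P(u,v,.01) for u,v in cs]; print(nm,np.round(X,3).tolist(),[round(np.linalg.norm(X[i]-X[(i+1)%4]),4) for i in range(4)],np.mean(X,0))
a=P(375,350,.03);b=P(460,380,.03);print(a,b,np.linalg.norm(a-b))
E
```

```text
big [[0.519, 0.097, 0.01], [0.507, 0.161, 0.01], [0.632, 0.184, 0.01], [0.64, 0.127, 0.01]] [np.float64(0.0655), np.float64(0.1275), np.float64(0.0577), np.float64(0.1254)] [0.57453187 0.14248219 0.01      ]
small [[0.395, 0.195, 0.01], [0.38, 0.234, 0.01], [0.458, 0.27, 0.01], [0.473, 0.236, 0.01]] [np.float64(0.0415), np.float64(0.0863), np.float64(0.0366), np.float64(0.089)] [0.42645554 0.233697   0.01      ]
[0.55247804 0.35432016 0.03      ] [0.50113609 0.35306965 0.03      ] 0.051357177812661754
```

```bash
python3 - <<'E'
from h import *
d=pickle.load(open("a.pkl","rb"));im=d["wrist"]
from rig import observe
s=observe();T=np.array(s["tool_rot"]);c,_=ray(im,(320,200))
print("cam in tool",T.T@(c-s["position"]), "look in tool",T.T@np.array(im["R"])[2], "img right in tool",T.T@np.array(im["R"])[0])
E
```

```text
cam in tool [ 0.07392703 -0.00040485 -0.14256963] look in tool [-2.90820586e-01  4.51409534e-04  9.56777499e-01] img right in tool [ 4.48617161e-04  9.99999843e-01 -3.35440954e-04]
```

Emit:
jog_arm(travel=[[0,0,0.03],[0,0,0.03],[0,0.01,0.03],[0.016,0.038,0],[0.016,0.038,0],[0.016,0.038,0],[0.016,0.038,0],[0.016,0.038,0],[0.016,0.038,0],[0.016,0.038,0],[0.016,0.038,0],[0.016,0.038,0],[0.016,0.038,0],[0.016,0.038,0]], dr=[[0,0,0],[0,0,0],[0,0,0],[0,0,-0.035],[0,0,-0.035],[0,0,-0.035],[0,0,-0.035],[0,0,-0.035],[0,0,-0.035],[0,0,-0.035],[0,0,-0.035],[0,0,-0.035],[0,0,-0.03],[0,0,0]])

```text
time_s: 1.32
position: [0.362, -0.0875, 0.3214]
tool_rot: [[1.0, -0.002, 0.0], [-0.002, -1.0, -0.0], [0.0, 0.0, -1.0]]
ft_force: [1.2, -0.2, 0.4]
grip_width: 0.0853
```

Emit:
jog_arm(travel=[[0.016,0.034,0],[0.016,0.034,0],[0.016,0.034,0],[0.016,0.034,0],[0.016,0.034,0],[0.016,0.034,0],[0.016,0.034,0],[0.016,0.034,0],[0.016,0.034,0],[0.016,0.034,0],[0,0,0],[0,0,0]], dr=[[0,0,0],[0,0,0],[0,0,0],[0,0,0],[0,0,0],[0,0,0],[0,0,0],[0,0,0],[0,0,0],[0,0,0],[0,0,0],[0,0,0]])

```text
time_s: 2.32
position: [0.522, 0.2517, 0.32]
tool_rot: [[1.0, 0.002, -0.002], [0.002, -1.0, -0.001], [-0.002, 0.001, -1.0]]
ft_force: [-0.2, -0.2, 0.4]
grip_width: 0.0854
```

```bash
python3 - <<'E'
from rig import *
import cv2,numpy as np,pickle
d={}
for n in ("side","wrist","scene"):
    im=get_image(n); d[n]=im
    cv2.imwrite(f"pics/b_{n}.png",im["color"][:,:,::-1])
pickle.dump(d,open("b.pkl","wb"))
print(observe()["position"])
E
```

```text
[0.52163618 0.24958855 0.32151008]
```

View pics/b_wrist.png

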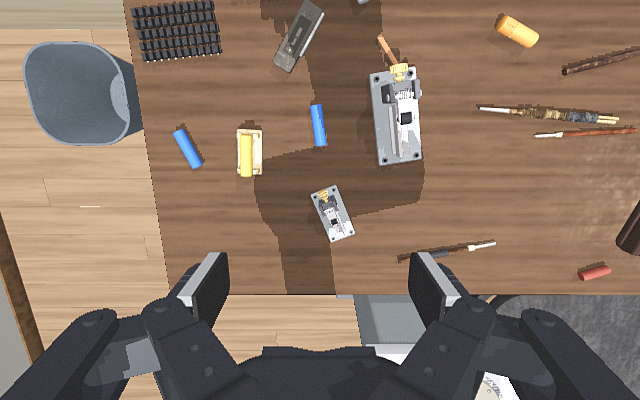

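```bash
python3 - <<'E'
from h import *
d=pickle.load(open("b.pkl","rb"));c=d["wrist"]["color"][:,:,::-1]
a=cv2.resize(c[55:175,355:435],None,fx=5,fy=5,interpolation=cv2.INTER_CUBIC)
b=cv2.resize(c[120:185,225:275],None,fx=6,fy=6,interpolation=cv2.INTER_CUBIC)
b=cv2.copyMakeBorder(b,0,600-b.shape[0],0,0,cv2.BORDER_CONSTANT)
cv2.imwrite("pics/b_crop.png",np.hstack([a,b]))
im=d["wrist"]
hsv=cv2.cvtColor(c,cv2.COLOR_BGR2HSV)[120:185,225:275]
m=cv2.inRange(hsv,(24,170,120),(34,255,255));print(cv2.minAreaRect(cv2.findNonZero(m)),m.sum()/255)
print(hsv[30,20],hsv[30,25])
for p in [(248,140),(248,175)]:print(onz(im,p,.03))
E
```

```text
Traceback (most recent call last):
cv2.error: OpenCV(4.12.0) /io/opencv/modules/imgproc/src/convhull.cpp:143: error: (-215:Assertion failed) total >= 0 && (depth == CV_32F || depth == CV_32S) in function 'convexHull'
```

View pics/b_crop.png

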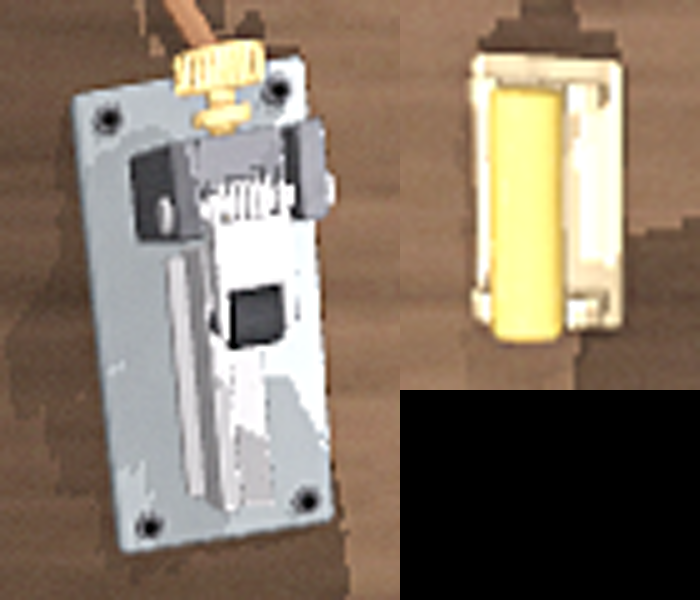

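View pics/b_side.png

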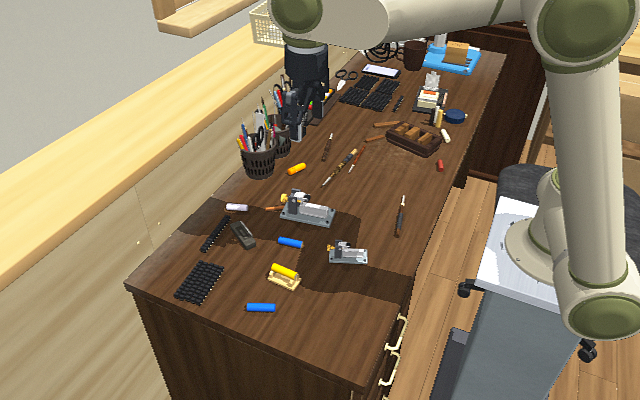

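```bash
cat >> h.py <<'E'
def sealmask(im):
    c=cv2.cvtColor(im["color"],cv2.COLOR_RGB2HSV)
    m=cv2.inRange(c,(22,90,120),(33,255,255))
    n,l,s,ce=cv2.connectedComponentsWithStats(m)
    return [(l==i,s[i]) for i in range(1,n) if s[i][4]>60],c
E
python3 - <<'E'
from h import *
d=pickle.load(open("b.pkl","rb"));im=d["wrist"]
X=[onz(im,(355+u/5,55+v/5),.01) for u,v in [(73,98),(303,58),(333,520),(123,550)]]
X=np.array(X);print(X.round(4).tolist(),X.mean(0)); ax=(X[0]+X[1]-X[2]-X[3])/2;print(np.degrees(np.arctan2(ax[1],ax[0])),np.linalg.norm(ax))
print([np.linalg.norm(X[i]-X[(i+1)%4]).round(4) for i in range(4)])
r=[onz(im,(225+(u-400)/6,120+v/6),.03) for u,v in [(526,90),(526,340)]];print(r)
for mm,s in sealmask(im)[0]: print(s)
# side view lines: holder
im=d["side"]
X=np.array([onz(im,(180+u/4,180+v/4),.01) for u,v in [(432,88),(400,145),(598,183),(623,115)]]);print(X.round(4).tolist())
for mm,s in sealmask(im)[0]: print(s)
E
```

```text
[[0.6359, 0.1802, 0.01], [0.6461, 0.1179, 0.01], [0.5193, 0.0971, 0.01], [0.5102, 0.159, 0.01]] [0.5778637  0.13853184 0.01      ]
9.44819941065494 0.12803476497493282
[np.float64(0.0632), np.float64(0.1286), np.float64(0.0626), np.float64(0.1275)]
[array([0.55588368, 0.35100387, 0.03      ]), array([0.49671471, 0.35500866, 0.03      ])]
[503  17  36  28 280]
[240 135  12  42 348]
[[0.6404, 0.1271, 0.01], [0.6323, 0.1842, 0.01], [0.5068, 0.1615, 0.01], [0.5187, 0.0971, 0.01]]
[    0    23   284   252 17077]
[289 163  16   9  65]
[271 263  26  17 192]
```

Emit:
jog_arm(travel=[[0,0.026,-0.02],[0,0.026,-0.03],[0.003,0.026,-0.03],[0,0.026,-0.03],[0,0,-0.03],[0,0,-0.01],[0,0,0],[0,0,0],[0,0,0]], dr=[[0,0,0],[0,0,0],[0,0,0],[0,0,0],[0,0,0],[0,0,0],[0,0,0],[0,0,0],[0,0,0]])

```text
time_s: 3.22
position: [0.526, 0.3537, 0.174]
tool_rot: [[1.0, -0.002, 0.004], [-0.002, -1.0, 0.002], [0.004, -0.002, -1.0]]
ft_force: [0.2, -1.1, 0.7]
grip_width: 0.0857
```

```bash
python3 - <<'E'
from rig import *
from h import *
d={}
for n in ("wrist",):
    im=get_image(n); d[n]=im
    cv2.imwrite(f"pics/c_{n}.png",im["color"][:,:,::-1])
pickle.dump(d,open("c.pkl","wb"))
s=observe();print(s["position"],s["tool_rot"],s["ft_force"])
for mm,st in sealmask(im)[0]:
    print(st,cv2.minAreaRect(cv2.findNonZero(mm.astype(np.uint8))))
E
```

```text
[0.52592531 0.35387555 0.17393069] [[ 0.99999144 -0.00143284  0.0038814 ]
 [-0.00143916 -0.99999764  0.00162598]
 [ 0.00387906 -0.00163155 -0.99999115]] [-0.15079589 -0.2032217   0.49040598]
[310 154  20  61 595] ((318.93060302734375, 183.8976593017578), (17.636445999145508, 60.718833923339844), 3.7313973903656006)
```

View pics/c_wrist.png

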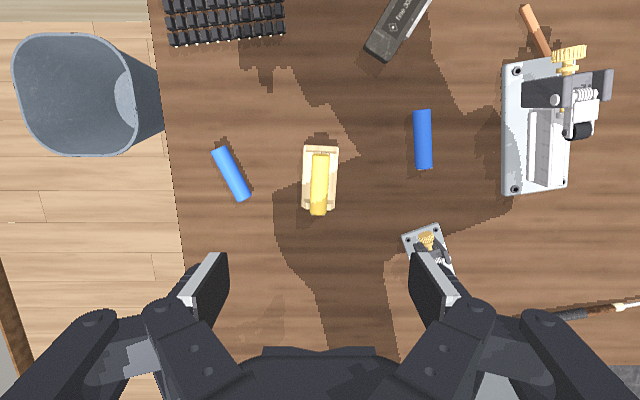

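```bash
python3 - <<'E'
from h import *
d=pickle.load(open("c.pkl","rb"));im=d["wrist"]
mm,st=sealmask(im)[0][0]
pts=np.array([onz(im,(x,y),.034)[:2] for y,x in zip(*np.nonzero(mm))])
m=pts.mean(0);w,v=np.linalg.eigh(np.cov((pts-m).T));a=v[:,1];a*=np.sign(a[0])
p=(pts-m)@a;q=(pts-m)@v[:,0];print("mean",m,"yaw",np.degrees(np.arctan2(a[1],a[0])),"len",p.min(),p.max(),"wid",q.min(),q.max())
c=im["color"][130:235,270:370,::-1];cv2.imwrite("pics/c_crop.png",cv2.resize(c,None,fx=5,fy=5,interpolation=cv2.INTER_CUBIC))
E
```

```text
mean [0.52584653 0.3537597 ] yaw -2.679520090372619 len -0.02715981856151458 0.03199276177799816 wid -0.008150575194012267 0.008592472107057767
```

View pics/c_crop.png

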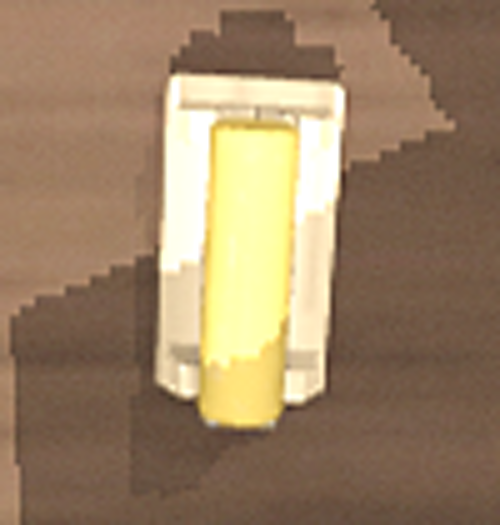

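Emit:
jog_arm(travel=[[0.002,-0.001,-0.03],[0,0,-0.03],[0,0,-0.03],[0,0,-0.02],[0,0,0],[0,0,0],[0,0,0]], dr=[[0,0,-0.05],[0,0,0],[0,0,0],[0,0,0],[0,0,0],[0,0,0],[0,0,0]], jaw=0.055, newtons=25)

```text
time_s: 3.85
position: [0.5282, 0.3537, 0.0638]
tool_rot: [[0.999, -0.05, 0.004], [-0.05, -0.999, 0.002], [0.004, -0.002, -1.0]]
ft_force: [-0.4, -0.1, -0.1]
grip_width: 0.055
```

```bash
python3 - <<'E'
from rig import *
from h import *
im=get_image("wrist"); s=observe();print(s["position"],s["tool_rot"],s["ft_force"])
T=np.array(s["tool_rot"])
c=np.ascontiguousarray(im["color"][:,:,::-1])
for k in (-.0285,0,.0285):
    X=np.array([.528,.353,.0385])+k*np.array([np.cos(.052),-np.sin(.052),0]);cv2.circle(c,tuple(int(v) for v in proj(im,X)),3,(0,0,255),-1)
g=s["position"]-0.0187*T[:,2]; cv2.circle(c,tuple(int(v) for v in proj(im,[g[0],g[1],.0385])),3,(0,255,0),-1)
cv2.imwrite("pics/d_wrist.png",c)
for mm,st in sealmask(im)[0]:
    if st[4]<500: continue
    pts=np.array([onz(im,(x,y),.034)[:2] for y,x in zip(*np.nonzero(mm))])
    m=pts.mean(0);w,v=np.linalg.eigh(np.cov((pts-m).T));a=v[:,1];a*=np.sign(a[0])
    p=(pts-m)@a;q=(pts-m)@v[:,0];print("mean",m,"yaw",np.degrees(np.arctan2(a[1],a[0])),"len",p.min(),p.max(),"wid",q.min(),q.max())
E
```

```text
[0.52813681 0.3537622  0.06392442] [[ 0.99872389 -0.05034076  0.00404987]
 [-0.05034816 -0.9987302   0.00174582]
 [ 0.00395684 -0.00194749 -0.99999028]] [-0.32273945  0.47331337 -0.08973353]
mean [0.52988521 0.35347213] yaw -3.2715183203206872 len -0.032312335092635786 0.02926087896219355 wid -0.007970589044240526 0.008299551975431845
```

View pics/d_wrist.png

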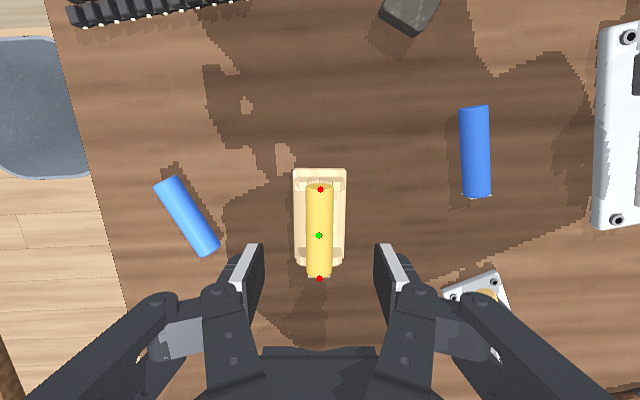

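Emit:
jog_arm(travel=[[0,0,-0.02],[0,0,-0.02],[0,0,-0.012],[0,0,0],[0,0,0],[0,0,0]], dr=[[0,0,0],[0,0,0],[0,0,0],[0,0,0],[0,0,0],[0,0,0]])

```text
time_s: 4.4
position: [0.5277, 0.3537, 0.0108]
tool_rot: [[0.999, -0.05, 0.002], [-0.05, -0.999, 0.001], [0.002, -0.001, -1.0]]
ft_force: [0.0, -0.2, 1.2]
grip_width: 0.0549
```

Emit:
jog_arm(travel=[[0,0,0],[0,0,0],[0,0,0],[0,0,0],[0,0,0],[0,0,0],[0,0,0],[0,0,0]], dr=[[0,0,0],[0,0,0],[0,0,0],[0,0,0],[0,0,0],[0,0,0],[0,0,0],[0,0,0]], jaw=0.0, newtons=25)

```text
time_s: 5.07
position: [0.5272, 0.3535, 0.0099]
tool_rot: [[0.999, -0.05, 0.001], [-0.05, -0.999, 0.0], [0.001, -0.0, -1.0]]
ft_force: [-1.2, 0.2, 5.3]
grip_width: 0.016
```

Emit:
jog_arm(travel=[[0,0,0.005],[0,0,0.01],[0,0,0.02],[0,0,0.03],[0,0,0.03],[0,0,0.02],[0,0,0],[0,0,0],[0,0,0]], dr=[[0,0,0],[0,0,0],[0,0,0],[0,0,0],[0,0,0],[0,0,0],[0,0,0],[0,0,0],[0,0,0]])

```text
time_s: 5.82
position: [0.5264, 0.3532, 0.1237]
tool_rot: [[0.999, -0.05, -0.001], [-0.05, -0.999, -0.001], [-0.001, 0.001, -1.0]]
ft_force: [-0.6, -0.1, -0.7]
grip_width: 0.016
```

```bash
python3 - <<'E'
from rig import *
from h import *
im=get_image("wrist"); s=observe();print(s["position"],s["tool_rot"],s["ft_force"],s["grip_width"])
cv2.imwrite("pics/e_wrist.png",im["color"][:,:,::-1])
cv2.imwrite("pics/e_side.png",get_image("side")["color"][:,:,::-1])
pickle.dump((im,s),open("e.pkl","wb"))
E
```

```text
[0.5263003  0.35313285 0.12322742] [[ 9.98737877e-01 -5.01803523e-02 -2.14143583e-03]
 [-5.01823778e-02 -9.98739663e-01 -9.02836982e-04]
 [-2.09343222e-03  1.00915983e-03 -9.99997300e-01]] [ 0.26601164  0.0810122  -0.633216  ] 0.01601974879894791
```

View pics/e_wrist.png

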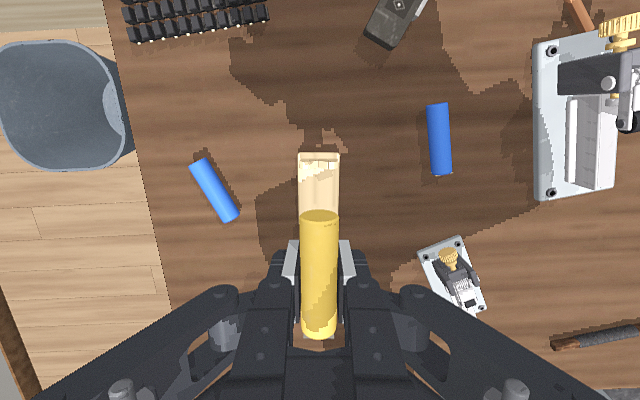

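```bash
python3 - <<'E'
from h import *
im,s=pickle.load(open("e.pkl","rb"));T=np.array(s["tool_rot"])
for uv,z in [((319,211),.1505),((319,338),.1505),((302,211),.143),((337,211),.143),((302,330),.143),((338,330),.143)]:
    print(uv,T.T@(onz(im,uv,z)-s["position"]))
E
```

```text
(319, 211) [ 3.35567155e-02  2.07455974e-05 -2.73428865e-02]
(319, 338) [-2.79980622e-02  8.18831918e-05 -2.72139637e-02]
(302, 211) [ 0.03095044 -0.00718965 -0.01984469]
(337, 211) [ 0.0309508   0.00769258 -0.01982967]
(302, 330) [-0.02989691 -0.00811343 -0.01971824]
(338, 330) [-0.02990698  0.00927865 -0.01970067]
```

Emit:
jog_arm(travel=[[0,0,0.02],[0,-0.03,0.02],[0,-0.04,0],[0,-0.04,0],[0,-0.04,0],[0,-0.04,0],[-0.015,-0.01,0],[-0.015,0,0],[0,0,0],[0,0,0],[0,0,0]], dr=[[0,0,0],[0,0,0.03],[0,0,0.04],[0,0,0.04],[0,0,0.04],[0,0,0.04],[0,0,0.025],[0,0,0],[0,0,0],[0,0,0],[0,0,0]])

```text
time_s: 6.83
position: [0.4975, 0.1537, 0.164]
tool_rot: [[0.986, 0.164, -0.0], [0.164, -0.986, 0.0], [-0.0, -0.0, -1.0]]
ft_force: [0.5, 0.2, 0.0]
grip_width: 0.016
```

```bash
python3 - <<'E'
from rig import *
from h import *
im=get_image("wrist"); s=observe();print(s["position"],s["tool_rot"],s["ft_force"],s["grip_width"])
cv2.imwrite("pics/f_wrist.png",im["color"][:,:,::-1])
c=im["color"][0:240,200:500,::-1]
cv2.imwrite("pics/f_crop.png",cv2.resize(c,None,fx=2.5,fy=2.5,interpolation=cv2.INTER_CUBIC))
sd=get_image("side");c=sd["color"][:,:,::-1];cv2.imwrite("pics/f_side.png",cv2.resize(c[140:300,230:430],None,fx=3.75,fy=3.75,interpolation=cv2.INTER_CUBIC))
pickle.dump((im,s,sd),open("f.pkl","wb"))
E
```

```text
[0.49753879 0.15380995 0.16404791] [[ 9.86353866e-01  1.64639146e-01  4.55070621e-05]
 [ 1.64639145e-01 -9.86353867e-01  3.02882559e-05]
 [ 4.98726993e-05 -2.23826945e-05 -9.99999999e-01]] [-0.2828599  -0.16306582 -0.2156697 ] 0.015938884691931235
```

View pics/f_wrist.png

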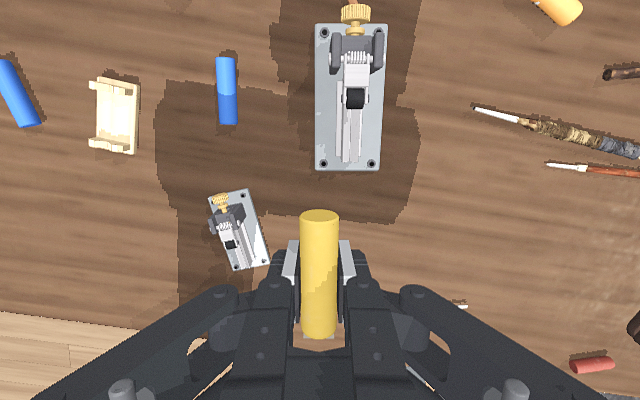

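View pics/f_side.png

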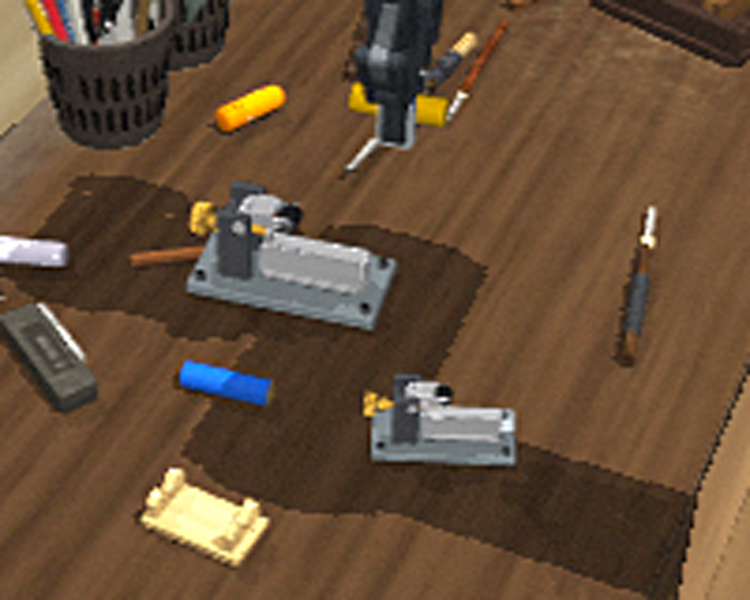

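View pics/f_crop.png

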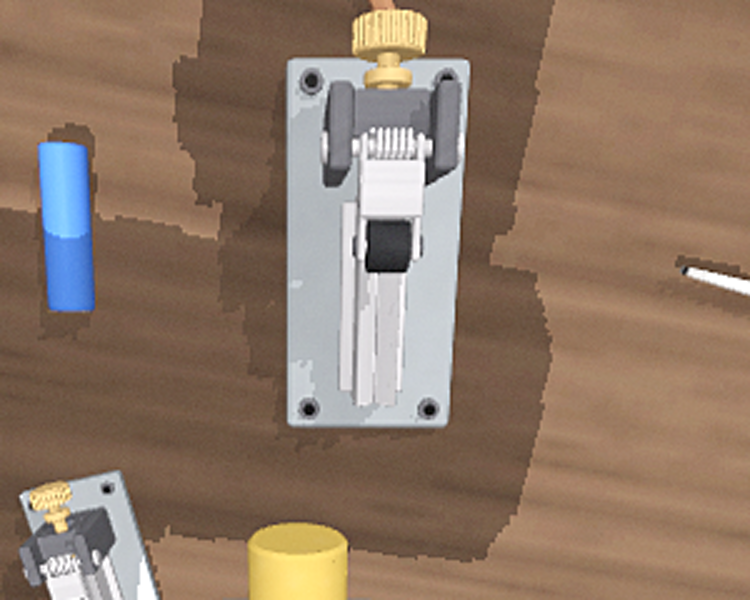

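```bash
python3 - <<'E'
from h import *
im,s,sd=pickle.load(open("f.pkl","rb"))
c=im["color"][10:180,305:397,::-1]
cv2.imwrite("pics/f_crop2.png",cv2.resize(c[:90],None,fx=6,fy=6,interpolation=cv2.INTER_CUBIC))
cv2.imwrite("pics/f_crop3.png",cv2.resize(c[80:],None,fx=6,fy=6,interpolation=cv2.INTER_CUBIC))
E
```

```text
(no output)
```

View pics/f_crop2.png

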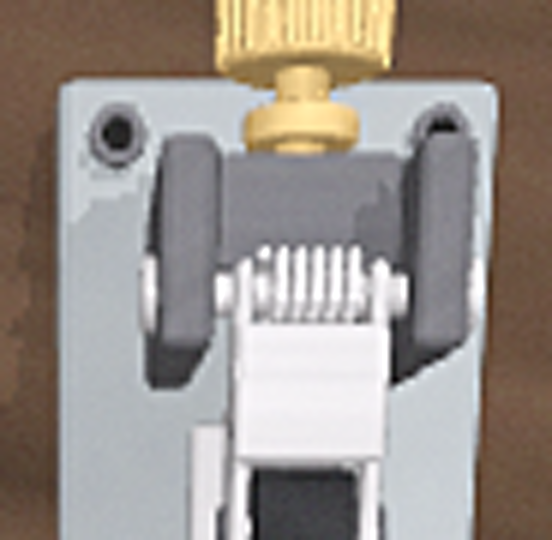

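View pics/f_crop3.png

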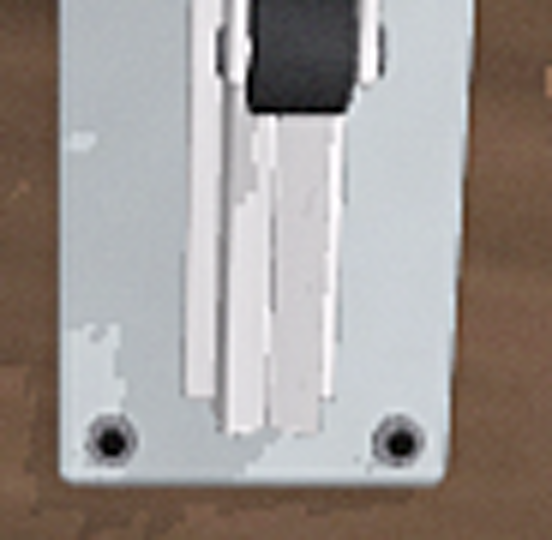

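```bash
python3 - <<'E'
from h import *
im,s,sd=pickle.load(open("f.pkl","rb"))
A=lambda u,v,z:onz(im,(305+u/6,10+v/6),z)
B=lambda u,v,z:onz(im,(305+u/6,90+v/6),z)
X=np.array([A(60,82,.01),A(497,85,.01),B(443,482,.01),B(60,482,.01)])
print(X.round(4).tolist(),X.mean(0),[np.linalg.norm(X[i]-X[(i+1)%4]).round(4) for i in range(4)])
for p,q in((X[0],X[3]),(X[1],X[2]),(X[0]+X[1],X[2]+X[3])):
    a=p-q;print("yaw",np.degrees(np.arctan2(a[1],a[0])))
yaw=np.arctan2(a[1],a[0]);ex=np.array([np.cos(yaw),np.sin(yaw),0]);ey=np.array([-ex[1],ex[0],0]);O=X.mean(0)
for nm,p in dict(railL=B(228,432,.036),railR=B(325,432,.036),vb=B(270,432,.0288),vbBack=B(264,115,.0288),rollerfrontL=B(250,108,.052),rollerR=B(352,108,.052),fl=B(185,395,.016),holeFL=B(110,443,.01),holeFR=B(400,443,.01),holeBL=A(118,135,.01)).items():
    print(nm,p.round(4),"h:",((p-O)@ex).round(4),((p-O)@ey).round(4))
E
```

```text
[[0.6363, 0.1801, 0.01], [0.6463, 0.1181, 0.01], [0.5199, 0.0974, 0.01], [0.5095, 0.1593, 0.01]] [0.57798882 0.13870734 0.01      ] [np.float64(0.0628), np.float64(0.1281), np.float64(0.0628), np.float64(0.1284)]
yaw 9.306188856078109
yaw 9.302580866586723
yaw 9.304387450545702
railL [0.5264 0.1365 0.036 ] h: -0.0513 0.0062
railR [0.5288 0.1224 0.036 ] h: -0.0512 -0.0082
vb [0.5263 0.1294 0.0288] h: -0.0525 -0.0008
vbBack [0.5716 0.1393 0.0288] h: -0.0062 0.0016
rollerfrontL [0.5721 0.1436 0.052 ] h: -0.0051 0.0057
rollerR [0.5743 0.1302 0.052 ] h: -0.005 -0.0078
fl [0.5278 0.1422 0.016 ] h: -0.0489 0.0115
holeFL [0.5172 0.1523 0.01  ] h: -0.0577 0.0232
holeFR [0.525  0.1057 0.01  ] h: -0.0576 -0.024
holeBL [0.6309 0.1707 0.01  ] h: 0.0574 0.023
```

Emit:
jog_arm(travel=[[0.019,-0.011,0],[0.019,-0.011,0],[0,0,-0.03],[0,0,-0.03],[0,0,-0.02],[0,0,0],[0,0,0],[0,0,0]], dr=[[0,0,0],[0,0,0],[0,0,0],[0,0,0],[0,0,0],[0,0,0],[0,0,0],[0,0,0]])

```text
time_s: 7.6
position: [0.5359, 0.1317, 0.0855]
tool_rot: [[0.986, 0.165, 0.002], [0.165, -0.986, 0.0], [0.002, 0.0, -1.0]]
ft_force: [0.3, 0.2, -0.4]
grip_width: 0.0162
```

```bash
cat > snap.py <<'E'
from rig import *
from h import *
import sys
def snap(tag,crop=None,scale=4):
    w=get_image("wrist");sd=get_image("side");s=observe()
    pickle.dump((w,s,sd),open(tag+".pkl","wb"))
    cv2.imwrite(f"pics/{tag}_wrist.png",w["color"][:,:,::-1])
    c=sd["color"][170:270,240:370,::-1];cv2.imwrite(f"pics/{tag}_side.png",cv2.resize(c,None,fx=6,fy=6,interpolation=cv2.INTER_CUBIC))
    print(s["time_s"],s["position"].round(4),s["tool_rot"].round(4).tolist(),s["ft_force"].round(2),s["grip_width"])
snap(sys.argv[1])
E
python3 snap.py g
```

```text
7.7 [0.5358 0.1316 0.0859] [[0.9864, 0.1644, 0.003], [0.1644, -0.9864, 0.0001], [0.0029, 0.0004, -1.0]] [-0.51  0.23  0.81] 0.016005801797438875
```

View pics/g_wrist.png

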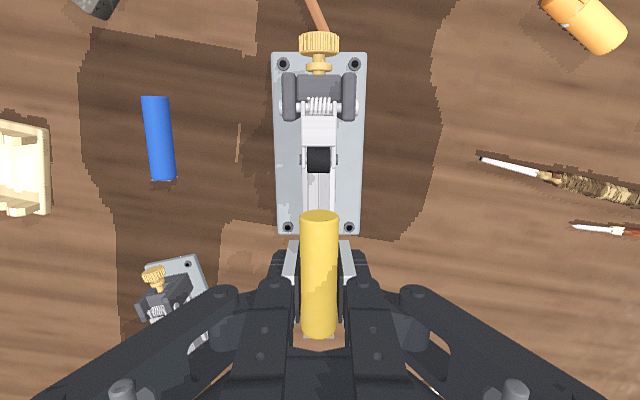

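View pics/g_side.png

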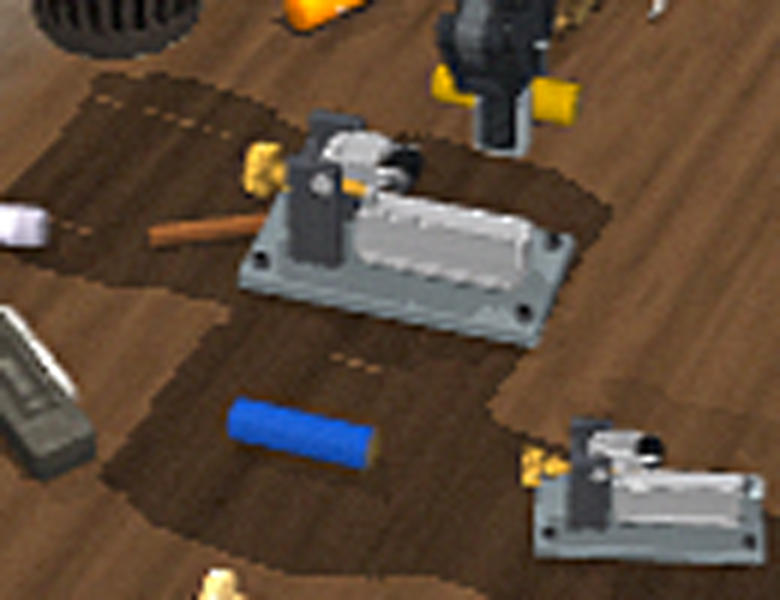

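Emit:
jog_arm(travel=[[0,0,-0.02],[0,0,-0.02],[0,0,-0.012],[0,0,0],[0,0,0],[0,0,0]], dr=[[0,0,0],[0,0,0],[0,0,0],[0,0,0],[0,0,0],[0,0,0]])

```text
time_s: 8.2
position: [0.5357, 0.1315, 0.0337]
tool_rot: [[0.986, 0.164, 0.002], [0.164, -0.986, 0.0], [0.002, 0.0, -1.0]]
ft_force: [0.1, 0.1, 0.3]
grip_width: 0.0161
```

```bash
python3 snap.py i
```

```text
8.3 [0.5356 0.1315 0.0336] [[0.9864, 0.1641, 0.0024], [0.1641, -0.9864, 0.0001], [0.0024, 0.0003, -1.0]] [-0.22 -0.6  -0.42] 0.0159714849422478
```

View pics/i_wrist.png

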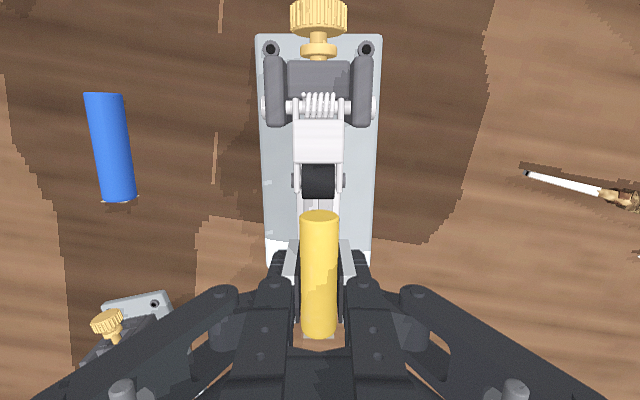

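View pics/i_side.png

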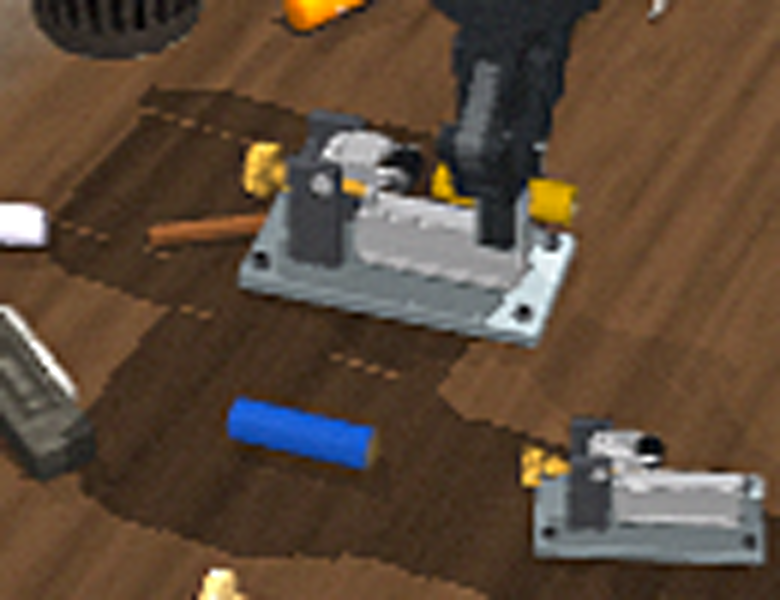

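Emit:
jog_arm(travel=[[0,0,-0.004],[0,0,-0.004],[0,0,-0.002],[0,0,0],[0,0,0],[0,0,0]], dr=[[0,0,0],[0,0,0],[0,0,0],[0,0,0],[0,0,0],[0,0,0]])

```text
time_s: 8.8
position: [0.5349, 0.1314, 0.0223]
tool_rot: [[0.986, 0.164, -0.0], [0.164, -0.986, 0.0], [0.0, -0.0, -1.0]]
ft_force: [0.5, -0.4, 0.2]
grip_width: 0.016
```

Emit:
jog_arm(travel=[[0,0,-0.001],[0,0,0],[0,0,0]], dr=[[0,0,0],[0,0,0],[0,0,0]])

```text
time_s: 9.05
position: [0.535, 0.1314, 0.0214]
tool_rot: [[0.986, 0.164, 0.0], [0.164, -0.986, 0.0], [0.0, 0.0, -1.0]]
ft_force: [0.7, -0.9, 0.1]
grip_width: 0.0161
```

Emit:
jog_arm(travel=[[0,0,-0.0007],[0,0,0],[0,0,0]], dr=[[0,0,0],[0,0,0],[0,0,0]])

```text
time_s: 9.3
position: [0.535, 0.1316, 0.021]
tool_rot: [[0.986, 0.164, 0.001], [0.164, -0.986, 0.0], [0.001, -0.0, -1.0]]
ft_force: [-1.3, 2.9, 4.7]
grip_width: 0.0162
```

Emit:
jog_arm(travel=[[0,0,-0.0007],[0,0,0],[0,0,0]], dr=[[0,0,0],[0,0,0],[0,0,0]])

```text
time_s: 9.55
position: [0.535, 0.1317, 0.0208]
tool_rot: [[0.986, 0.164, 0.001], [0.164, -0.986, 0.0], [0.001, -0.0, -1.0]]
ft_force: [-3.3, 2.1, 10.4]
grip_width: 0.016
```

Emit:
jog_arm(travel=[[0,0,0.0008],[0,0,0],[0,0,0]], dr=[[0,0,0],[0,0,0],[0,0,0]])

```text
time_s: 9.8
position: [0.535, 0.1316, 0.021]
tool_rot: [[0.986, 0.164, 0.0], [0.164, -0.986, 0.0], [0.001, -0.0, -1.0]]
ft_force: [-1.0, 2.8, 6.8]
grip_width: 0.0163
```

Emit:
jog_arm(travel=[[0,0,0],[0,0,0],[0,0,0],[0,0,0],[0,0,0]], dr=[[0,0,0],[0,0,0],[0,0,0],[0,0,0],[0,0,0]], jaw=0.045)

```text
time_s: 10.22
position: [0.5348, 0.1313, 0.0205]
tool_rot: [[0.986, 0.164, -0.0], [0.164, -0.986, -0.0], [-0.0, 0.0, -1.0]]
ft_force: [0.4, -0.5, 0.3]
grip_width: 0.0447
```

```bash
python3 snap.py j
```

```text
10.3167 [0.5349 0.1313 0.0206] [[0.9865, 0.164, -0.0002], [0.164, -0.9865, -0.0001], [-0.0002, 0.0, -1.0]] [-0.06 -0.64  0.63] 0.045046518116644625
```

View pics/j_wrist.png

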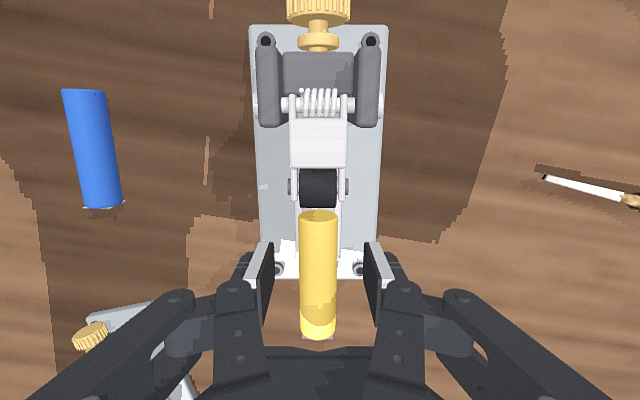

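View pics/j_side.png

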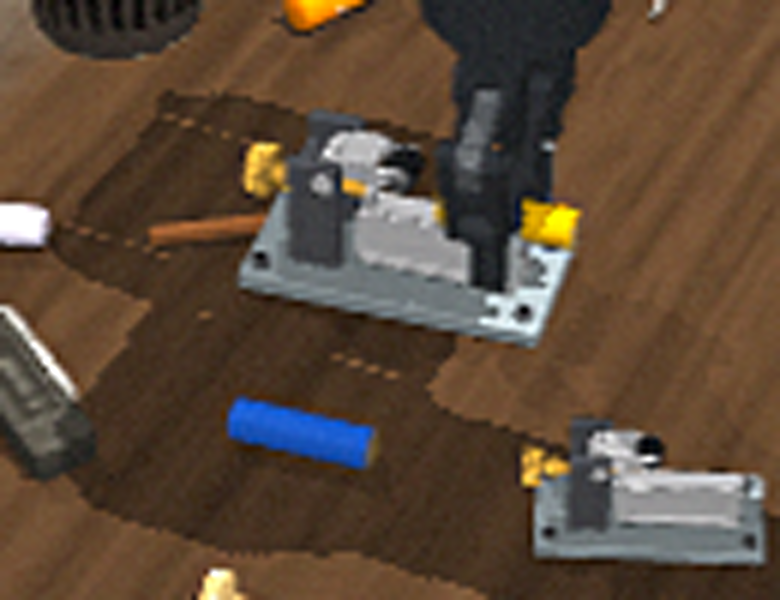

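Emit:
jog_arm(travel=[[0,0,0.005],[0,0,0.015],[0,0,0.03],[0,0,0.02],[-0.024,-0.004,0],[-0.025,-0.004,0],[0,0,0],[0,0,0],[0,0,0]], dr=[[0,0,0],[0,0,0],[0,0,0],[0,0,0],[0,0,0],[0,0,0],[0,0,0],[0,0,0],[0,0,0]])

```text
time_s: 11.07
position: [0.4867, 0.1234, 0.0912]
tool_rot: [[0.986, 0.164, 0.001], [0.164, -0.986, 0.0], [0.001, 0.0, -1.0]]
ft_force: [1.2, -0.3, 0.6]
grip_width: 0.0453
```

Emit:
jog_arm(travel=[[0,0,0],[0,0,0],[0,0,0],[0,0,0],[0,0,0],[0,0,0]], dr=[[0,0,0],[0,0,0],[0,0,0],[0,0,0],[0,0,0],[0,0,0]], jaw=0.0)

```text
time_s: 11.57
position: [0.486, 0.1234, 0.0906]
tool_rot: [[0.986, 0.164, -0.0], [0.164, -0.986, -0.0], [-0.0, -0.0, -1.0]]
ft_force: [0.2, -0.2, -0.3]
grip_width: 0.0
```

```bash
python3 snap.py k
```

```text
11.6667 [0.4859 0.1234 0.0907] [[0.9865, 0.164, 0.0], [0.164, -0.9865, 0.0], [0.0, -0.0, -1.0]] [ 0.2  -0.02  0.43] -0.0002075485664593254
```

View pics/k_wrist.png

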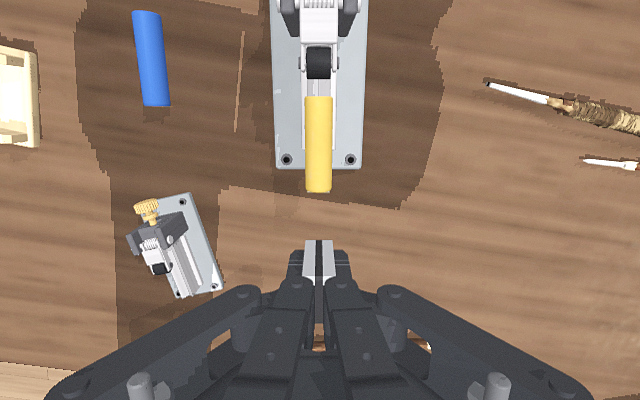

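View pics/k_side.png

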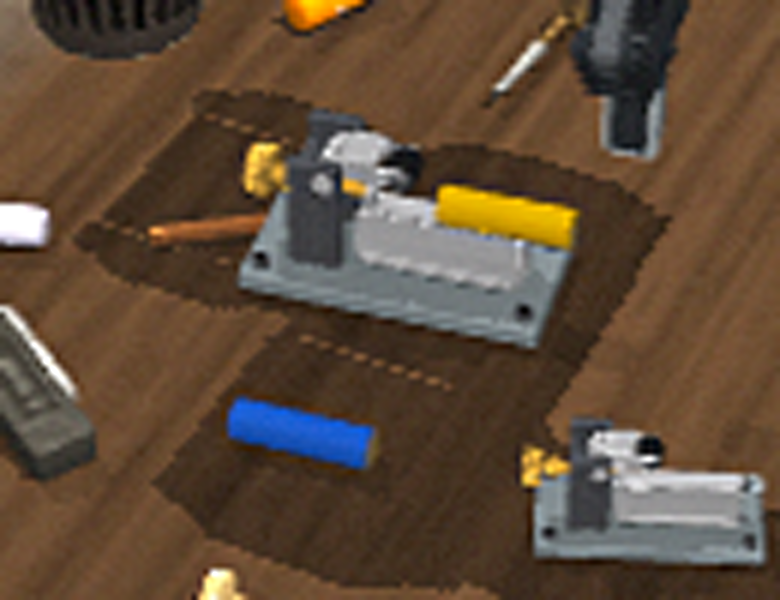

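```bash
cat >> h.py <<'E'
O=np.array([.578,.1387,0]);_y=np.radians(9.3);EX=np.array([np.cos(_y),np.sin(_y),0]);EY=np.array([-EX[1],EX[0],0])
def hold(p): p=np.array(p);return np.array([(p-O)@EX,(p-O)@EY,p[2]]).round(4)
E
python3 - <<'E'
from h import *
w,s,sd=pickle.load(open("k.pkl","rb"))
print("tcp",hold(s["position"]))
print(hold(onz(w,(318.5,95.5),.0495)),hold(onz(w,(318.2,192),.0495)))
E
```

```text
tcp [-0.0933 -0.0002  0.0907]
[-0.014   0.0002  0.0495] [-0.0709  0.0002  0.0495]
```

Emit:
jog_arm(travel=[[0,0,-0.02],[0,0,-0.02],[0,0,-0.011],[0,0,0],[0,0,0],[0,0,0],[0,0,0]], dr=[[0,0,0],[0,0,0],[0,0,0],[0,0,0],[0,0,0],[0,0,0],[0,0,0]])

```text
time_s: 12.25
position: [0.4864, 0.1234, 0.0406]
tool_rot: [[0.986, 0.164, 0.002], [0.164, -0.986, -0.0], [0.002, 0.0, -1.0]]
ft_force: [-0.1, -0.7, -0.2]
grip_width: -0.0004
```

Emit:
jog_arm(travel=[[0.003,0.0005,0],[0.003,0.0005,0],[0.002,0.0003,0],[0,0,0],[0,0,0],[0,0,0]], dr=[[0,0,0],[0,0,0],[0,0,0],[0,0,0],[0,0,0],[0,0,0]])

```text
time_s: 12.75
position: [0.4938, 0.1247, 0.0397]
tool_rot: [[0.986, 0.164, -0.0], [0.164, -0.986, -0.0], [-0.0, -0.0, -1.0]]
ft_force: [-0.5, 0.2, -0.1]
grip_width: 0.0001
```

```bash
python3 snap.py l; python3 - <<'E'
from h import *
w,s,sd=pickle.load(open("l.pkl","rb"));print(hold(s["position"]))
E
```

```text
12.85 [0.4938 0.1247 0.0397] [[0.9864, 0.1641, -0.0002], [0.1641, -0.9864, -0.0], [-0.0002, -0.0, -1.0]] [0.38 0.45 0.29] -2.2519138250825998e-05
[-0.0854 -0.0002  0.0397]
```

View pics/l_wrist.png

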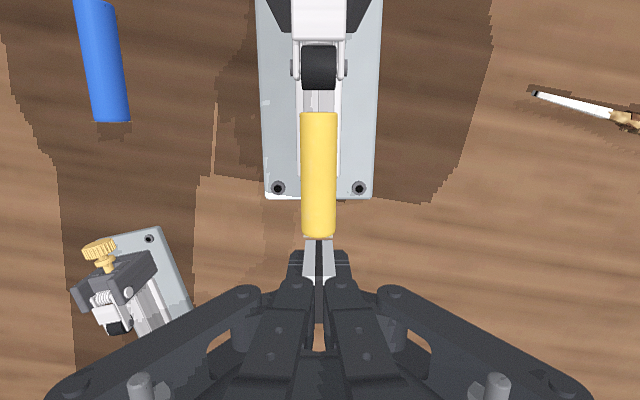

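View pics/l_side.png

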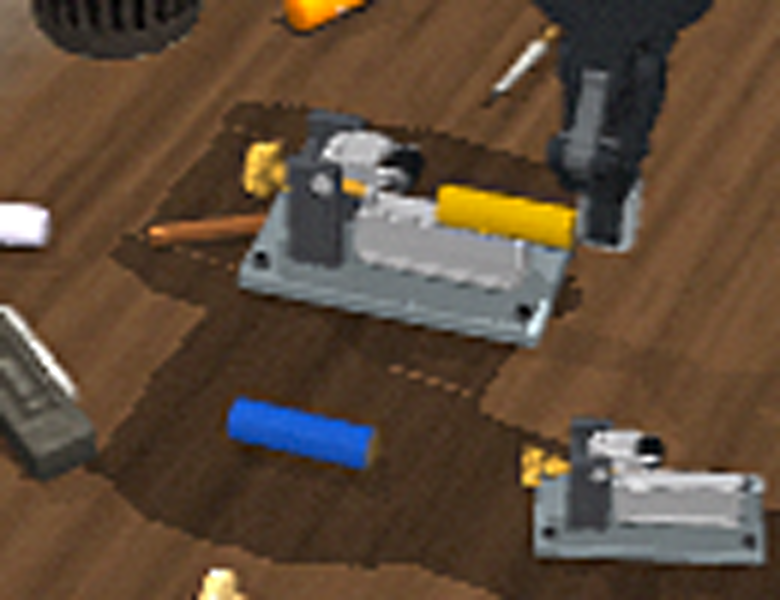

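Emit:
jog_arm(travel=[[0.001,0.00016,0],[0.001,0.00016,0],[0.001,0.00017,0],[0.001,0.00016,0],[0.001,0.00016,0],[0.001,0.00017,0],[0.001,0.00017,0],[0.001,0.00016,0],[0,0,0],[0,0,0]], dr=[[0,0,0],[0,0,0],[0,0,0],[0,0,0],[0,0,0],[0,0,0],[0,0,0],[0,0,0],[0,0,0],[0,0,0]])

```text
time_s: 13.68
position: [0.502, 0.126, 0.0397]
tool_rot: [[0.986, 0.164, 0.0], [0.164, -0.986, 0.0], [0.0, 0.0, -1.0]]
ft_force: [-1.0, 0.3, 0.9]
grip_width: 0.0002
```

Emit:
jog_arm(travel=[[0.001,0.00016,0],[0.001,0.00016,0],[0.001,0.00017,0],[0,0,0],[0,0,0]], dr=[[0,0,0],[0,0,0],[0,0,0],[0,0,0],[0,0,0]])

```text
time_s: 14.1
position: [0.505, 0.1265, 0.0397]
tool_rot: [[0.986, 0.164, 0.0], [0.164, -0.986, 0.0], [0.0, 0.0, -1.0]]
ft_force: [0.3, -0.4, -1.1]
grip_width: 0.0001
```

```bash
python3 snap.py m; python3 - <<'E'
from h import *
w,s,sd=pickle.load(open("m.pkl","rb"));print(hold(s["position"]))
E
```

```text
14.2 [0.5049 0.1265 0.0397] [[0.9865, 0.1641, 0.0], [0.1641, -0.9865, 0.0], [0.0, -0.0, -1.0]] [-0.08 -0.07 -0.4 ] -3.6635560612890566e-05
[-0.0741 -0.0002  0.0397]
```

View pics/m_wrist.png

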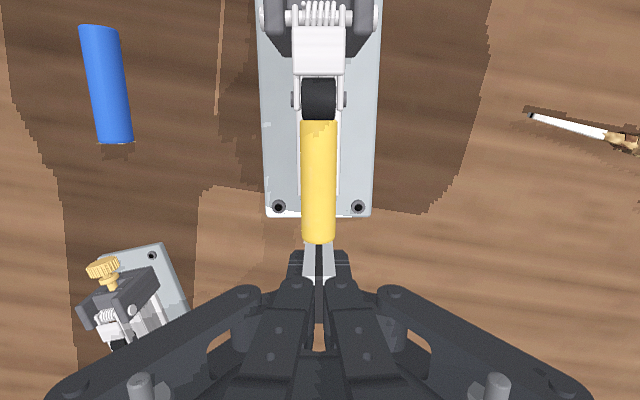

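Emit:
jog_arm(travel=[[0.001,0.00016,0],[0.001,0.00016,0],[0,0,0],[0,0,0]], dr=[[0,0,0],[0,0,0],[0,0,0],[0,0,0]])

```text
time_s: 14.53
position: [0.507, 0.1268, 0.0397]
tool_rot: [[0.986, 0.164, 0.0], [0.164, -0.986, -0.0], [0.0, 0.0, -1.0]]
ft_force: [0.8, 0.5, 0.2]
grip_width: -0.0001
```

Emit:
jog_arm(travel=[[0.001,0.00016,0],[0.0005,0.0001,0],[0,0,0],[0,0,0]], dr=[[0,0,0],[0,0,0],[0,0,0],[0,0,0]])

```text
time_s: 14.87
position: [0.5084, 0.1271, 0.0397]
tool_rot: [[0.986, 0.164, 0.0], [0.164, -0.986, -0.0], [0.0, 0.0, -1.0]]
ft_force: [-0.2, -1.0, 0.6]
grip_width: -0.0003
```

Emit:
jog_arm(travel=[[0.0005,0.0001,0],[0.0005,0.0001,0],[0,0,0]], dr=[[0,0,0],[0,0,0],[0,0,0]])

```text
time_s: 15.12
position: [0.5093, 0.1273, 0.0397]
tool_rot: [[0.986, 0.164, -0.0], [0.164, -0.986, -0.0], [-0.0, -0.0, -1.0]]
ft_force: [-1.0, -0.2, 0.9]
grip_width: 0.0003
```

Emit:
jog_arm(travel=[[0.0005,0.0001,0],[0.0005,0.0001,0],[0,0,0]], dr=[[0,0,0],[0,0,0],[0,0,0]])

```text
time_s: 15.37
position: [0.5098, 0.1274, 0.0396]
tool_rot: [[0.986, 0.164, -0.001], [0.164, -0.986, -0.0], [-0.001, 0.0, -1.0]]
ft_force: [-3.8, -1.5, 2.1]
grip_width: -0.0
```

Emit:
jog_arm(travel=[[0.0005,0.0001,0],[0.0005,0.0001,0],[0,0,0]], dr=[[0,0,0],[0,0,0],[0,0,0]])

```text
time_s: 15.62
position: [0.5103, 0.1275, 0.0396]
tool_rot: [[0.986, 0.164, -0.003], [0.164, -0.986, -0.001], [-0.003, 0.0, -1.0]]
ft_force: [-7.2, -2.7, 4.0]
grip_width: 0.0001
```

Emit:
jog_arm(travel=[[0.0003,0,0.0004],[0.0003,0.0001,0],[0,0,0]], dr=[[0,0,0],[0,0,0],[0,0,0]])

```text
time_s: 15.87
position: [0.511, 0.1277, 0.0399]
tool_rot: [[0.986, 0.164, -0.002], [0.164, -0.986, -0.0], [-0.002, -0.0, -1.0]]
ft_force: [-5.6, -1.9, 1.9]
grip_width: 0.0001
```

```bash
cat > ft.py <<'E'
from rig import *
from h import *
import sys
F=[]
for i in range(int(sys.argv[1]) if len(sys.argv)>1 else 3):
    w=get_image("wrist");s=observe();F.append(s["ft_force"])
f=np.mean(F,0);print(s["time_s"],"along",(f@EX).round(2),"lat",(f@EY).round(2),"z",f[2].round(2),"tcp",hold(s["position"]))
E
python3 ft.py
```

```text
16.0167 along -5.53 lat -0.91 z 1.44 tcp [-0.0679 -0.      0.0399]
```

Emit:
jog_arm(travel=[[0.0005,0.0001,0.0001],[0.0005,0.0001,0],[0,0,0]], dr=[[0,0,0],[0,0,0],[0,0,0]])

```text
time_s: 16.27
position: [0.5122, 0.1279, 0.0399]
tool_rot: [[0.986, 0.164, -0.002], [0.164, -0.986, -0.0], [-0.002, -0.0, -1.0]]
ft_force: [-4.8, -1.6, 2.3]
grip_width: 0.0
```

Emit:
jog_arm(travel=[[0.0005,0.0001,0],[0.0005,0.0001,0],[0,0,0]], dr=[[0,0,0],[0,0,0],[0,0,0]])

```text
time_s: 16.52
position: [0.5134, 0.1281, 0.04]
tool_rot: [[0.986, 0.164, -0.002], [0.164, -0.986, -0.0], [-0.002, -0.0, -1.0]]
ft_force: [-5.0, -1.4, 1.1]
grip_width: -0.0002
```

Emit:
jog_arm(travel=[[0.0005,0.0001,0],[0.0005,0.0001,0],[0,0,0]], dr=[[0,0,0],[0,0,0],[0,0,0]])

```text
time_s: 16.77
position: [0.515, 0.1284, 0.0402]
tool_rot: [[0.986, 0.164, -0.0], [0.164, -0.986, 0.0], [-0.0, -0.0, -1.0]]
ft_force: [-3.6, -1.1, 2.5]
grip_width: -0.0002
```

```bash
python3 ft.py
```

```text
16.9167 along -4.27 lat 0.28 z 0.81 tcp [-0.0638  0.      0.0402]
```

Emit:
jog_arm(travel=[[0.0005,0.0001,0],[0.0005,0.0001,0],[0.0005,0.0001,0],[0.0005,0,0],[0.0005,0.0001,0],[0.0005,0.0001,0],[0.0005,0.0001,0],[0.0005,0.0001,0],[0,0,0],[0,0,0]], dr=[[0,0,0],[0,0,0],[0,0,0],[0,0,0],[0,0,0],[0,0,0],[0,0,0],[0,0,0],[0,0,0],[0,0,0]])

```text
time_s: 17.75
position: [0.5192, 0.1291, 0.0402]
tool_rot: [[0.986, 0.164, 0.0], [0.164, -0.986, 0.0], [0.0, -0.0, -1.0]]
ft_force: [-2.9, -0.5, 1.0]
grip_width: 0.0002
```

```bash
python3 ft.py 1; python3 snap.py n
```

```text
17.8 along -3.6 lat -0.79 z -0.16 tcp [-0.0596  0.      0.0402]
17.9 [0.5192 0.1291 0.0403] [[0.9865, 0.164, 0.0004], [0.164, -0.9865, 0.0001], [0.0004, 0.0, -1.0]] [-2.29 -0.49 -0.01] -0.00023329892516530613
```

View pics/n_wrist.png

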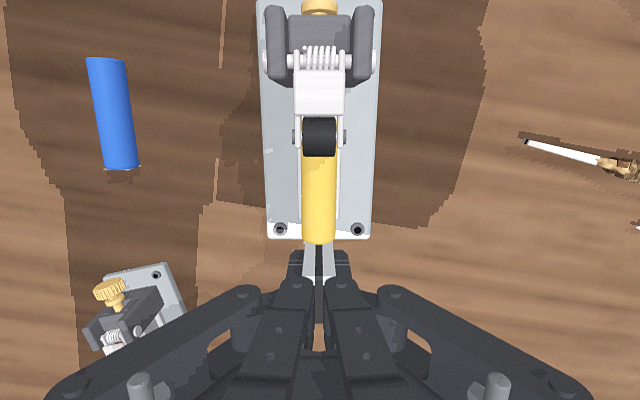

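View pics/n_side.png

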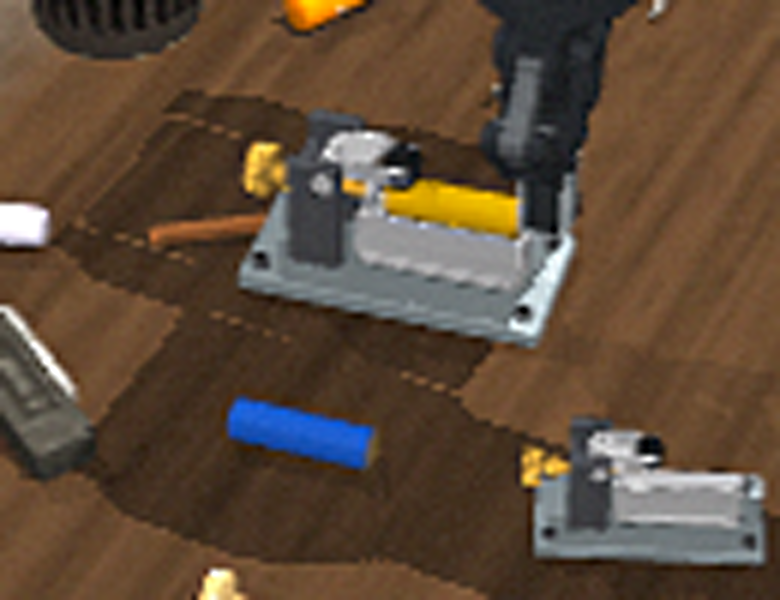

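Emit:
jog_arm(travel=[[0.0005,0.0001,0],[0.0005,0.0001,0],[0.0005,0.0001,0],[0,0,0]], dr=[[0,0,0],[0,0,0],[0,0,0],[0,0,0]])

```text
time_s: 18.23
position: [0.5206, 0.1294, 0.0402]
tool_rot: [[0.986, 0.164, 0.0], [0.164, -0.986, -0.0], [0.0, 0.0, -1.0]]
ft_force: [-3.0, -0.6, 0.1]
grip_width: -0.0005
```

Emit:
jog_arm(travel=[[0.0005,0.0001,0],[0.0005,0,0],[0,0,0]], dr=[[0,0,0],[0,0,0],[0,0,0]])

```text
time_s: 18.48
position: [0.5216, 0.1295, 0.0402]
tool_rot: [[0.986, 0.164, 0.0], [0.164, -0.986, 0.0], [0.0, -0.0, -1.0]]
ft_force: [-3.1, -0.3, 0.0]
grip_width: -0.0
```

Emit:
jog_arm(travel=[[0.0005,0.0001,0],[0,0,0]], dr=[[0,0,0],[0,0,0]])

```text
time_s: 18.65
position: [0.5221, 0.1296, 0.0402]
tool_rot: [[0.986, 0.164, 0.0], [0.164, -0.986, 0.0], [0.0, -0.0, -1.0]]
ft_force: [-3.4, -0.0, 0.8]
grip_width: 0.0
```

Emit:
jog_arm(travel=[[0.0005,0.0001,0],[0,0,0]], dr=[[0,0,0],[0,0,0]])

```text
time_s: 18.82
position: [0.5226, 0.1297, 0.0402]
tool_rot: [[0.986, 0.164, 0.0], [0.164, -0.986, 0.0], [0.0, -0.0, -1.0]]
ft_force: [-3.6, -0.6, -0.4]
grip_width: 0.0
```

```bash
python3 ft.py 2
```

```text
18.9167 along -3.43 lat -0.05 z 0.16 tcp [-0.0561  0.      0.0402]
```

Drag is about 3.4 N; going on in 0.5 mm steps.

Emit:
jog_arm(travel=[[0.0005,0.0001,0],[0,0,0]], dr=[[0,0,0],[0,0,0]])

```text
time_s: 19.08
position: [0.5231, 0.1298, 0.0403]
tool_rot: [[0.986, 0.164, 0.0], [0.164, -0.986, -0.0], [0.0, 0.0, -1.0]]
ft_force: [-3.7, -0.6, -0.2]
grip_width: -0.0004
```

Emit:
jog_arm(travel=[[0.0005,0.0001,0],[0,0,0]], dr=[[0,0,0],[0,0,0]])

```text
time_s: 19.25
position: [0.5235, 0.1298, 0.0402]
tool_rot: [[0.986, 0.164, -0.0], [0.164, -0.986, -0.0], [-0.0, 0.0, -1.0]]
ft_force: [-4.1, -0.1, -0.2]
grip_width: 0.0002
```

Emit:
jog_arm(travel=[[0.0005,0.0001,0],[0,0,0]], dr=[[0,0,0],[0,0,0]])

```text
time_s: 19.42
position: [0.5235, 0.1299, 0.0401]
tool_rot: [[0.986, 0.164, -0.001], [0.164, -0.986, -0.0], [-0.001, -0.0, -1.0]]
ft_force: [-5.4, -2.3, 1.0]
grip_width: 0.0004
```

```bash
python3 ft.py 2
```

```text
19.5167 along -5.5 lat -1.04 z 0.75 tcp [-0.0552  0.0002  0.0401]
```

Emit:
jog_arm(travel=[[0.0003,5e-05,0],[0,0,0]], dr=[[0,0,0],[0,0,0]])

```text
time_s: 19.68
position: [0.5235, 0.1299, 0.04]
tool_rot: [[0.986, 0.164, -0.002], [0.164, -0.986, -0.0], [-0.002, -0.0, -1.0]]
ft_force: [-6.4, -2.0, 1.7]
grip_width: 0.0003
```

```bash
python3 ft.py 2
```

```text
19.7833 along -6.37 lat -0.86 z 1.39 tcp [-0.0552  0.0002  0.0401]
```

Emit:
jog_arm(travel=[[0.0003,5e-05,0.0002],[0.0003,5e-05,0.0001],[0.0003,5e-05,0.0001],[0,0,0]], dr=[[0,0,0],[0,0,0],[0,0,0],[0,0,0]])

```text
time_s: 20.12
position: [0.5235, 0.13, 0.0401]
tool_rot: [[0.986, 0.164, -0.004], [0.164, -0.986, -0.001], [-0.004, -0.0, -1.0]]
ft_force: [-8.4, -3.6, 1.5]
grip_width: 0.0001
```

```bash
python3 ft.py 3
```

```text
20.2667 along -9.19 lat -1.08 z 0.92 tcp [-0.0552  0.0002  0.0401]
```

Emit:
jog_arm(travel=[[0.0003,3e-05,0.0001],[0.0003,3e-05,0.0001],[0.0001,0,0],[0,0,0]], dr=[[0,0,0],[0,0,0],[0,0,0],[0,0,0]])

```text
time_s: 20.6
position: [0.5235, 0.13, 0.0401]
tool_rot: [[0.986, 0.164, -0.006], [0.164, -0.986, -0.001], [-0.006, -0.0, -1.0]]
ft_force: [-10.5, -3.6, 1.3]
grip_width: -0.0002
```

```bash
python3 ft.py 3
```

```text
20.75 along -11.77 lat -1.62 z 1.62 tcp [-0.0551  0.0002  0.0401]
```

Emit:
jog_arm(travel=[[0,0,0],[0,0,0],[0,0,0],[0,0,0],[0,0,0],[0,0,0],[0,0,0],[0,0,0],[0,0,0]], dr=[[0,0,0],[0,0,0],[0,0,0],[0,0,0],[0,0,0],[0,0,0],[0,0,0],[0,0,0],[0,0,0]])

```text
time_s: 21.5
position: [0.5236, 0.13, 0.0401]
tool_rot: [[0.986, 0.164, -0.006], [0.164, -0.986, -0.001], [-0.006, -0.0, -1.0]]
ft_force: [-11.2, -3.3, 1.7]
grip_width: 0.0002
```

```bash
python3 ft.py 3; python3 snap.py o
```

```text
21.65 along -11.2 lat -0.68 z 1.59 tcp [-0.0551  0.0002  0.0401]
21.75 [0.5236 0.13   0.0402] [[0.9864, 0.1643, -0.0059], [0.1643, -0.9864, -0.0007], [-0.006, -0.0002, -1.0]] [-11.45  -2.56   2.18] 3.197858623596503e-05
```

Emit:
jog_arm(travel=[[-0.0005,-0.0001,0],[-0.0005,-0.0001,-0.0001],[-0.001,-0.0002,-0.0001],[-0.001,-0.0002,-0.0001],[-0.002,-0.0003,0],[-0.004,-0.0007,0],[-0.008,-0.0013,0],[-0.01,-0.0016,0],[-0.01,-0.0016,0.01],[0,0,0.03],[0,0,0.03],[0,0,0],[0,0,0],[0,0,0]], dr=[[0,0,0],[0,0,0],[0,0,0],[0,0,0],[0,0,0],[0,0,0],[0,0,0],[0,0,0],[0,0,0],[0,0,0],[0,0,0],[0,0,0],[0,0,0],[0,0,0]])

```text
time_s: 22.92
position: [0.4884, 0.1241, 0.1101]
tool_rot: [[0.986, 0.164, -0.0], [0.164, -0.986, 0.0], [-0.0, -0.0, -1.0]]
ft_force: [0.5, 0.3, -0.6]
grip_width: -0.0002
```

```bash
python3 snap.py p; python3 - <<'E'
from h import *
for t in "op":
  w,s,sd=pickle.load(open(t+".pkl","rb"))
  c=sd["color"][185:235,270:345,::-1];cv2.imwrite(f"pics/{t}_z.png",cv2.resize(c,None,fx=10,fy=10,interpolation=cv2.INTER_CUBIC))
E
```

```text
23.0167 [0.4882 0.1241 0.1096] [[0.9865, 0.164, -0.0019], [0.164, -0.9865, 0.0], [-0.0018, -0.0003, -1.0]] [ 0.3  -0.06 -0.02] -7.194716158120646e-05
```

View pics/p_wrist.png

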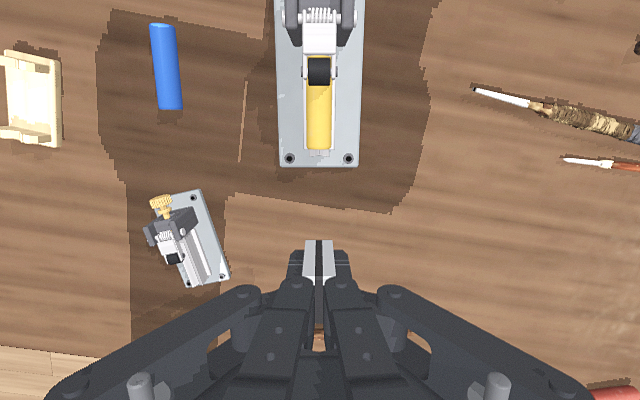

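View pics/p_z.png

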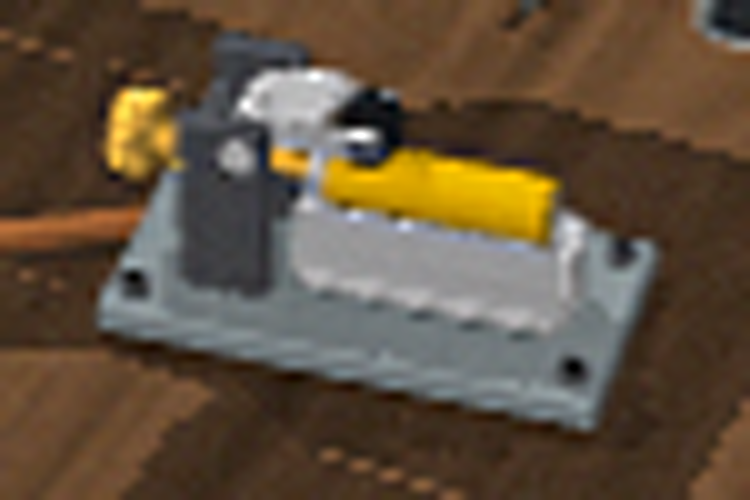

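```bash
python3 - <<'E'
from h import *
w,s,sd=pickle.load(open("p.pkl","rb"))
print(hold(onz(w,(318.8,150.5),.0495)))
o=pickle.load(open("o.pkl","rb"))[2]
c=np.vstack([cv2.resize(i["color"][190:225,280:340,::-1],None,fx=8,fy=8,interpolation=cv2.INTER_CUBIC) for i in (o,sd)])
cv2.imwrite("pics/q.png",c)
print(proj(sd,O+.011*EX+[0,0,.041]),proj(sd,O-.046*EX+[0,0,.041]))
c=w["color"][40:175,265:375,::-1];cv2.imwrite("pics/p_w.png",cv2.resize(c,None,fx=4.4,fy=4.4,interpolation=cv2.INTER_CUBIC))
E
```

```text
[-0.0455  0.0001  0.0495]
[303.3099637  201.54344631] [325.3591421  205.86569583]
```

View pics/q.png

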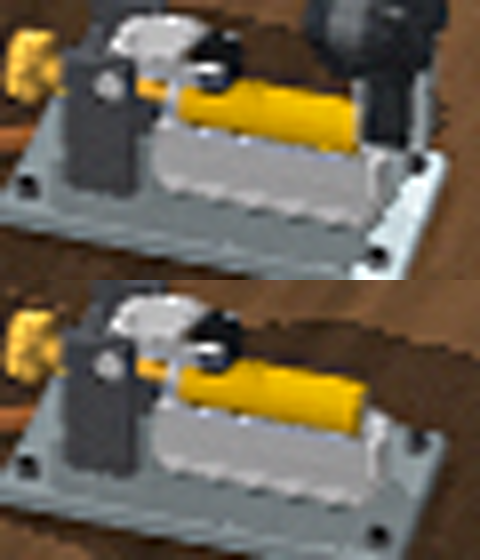

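View pics/p_w.png

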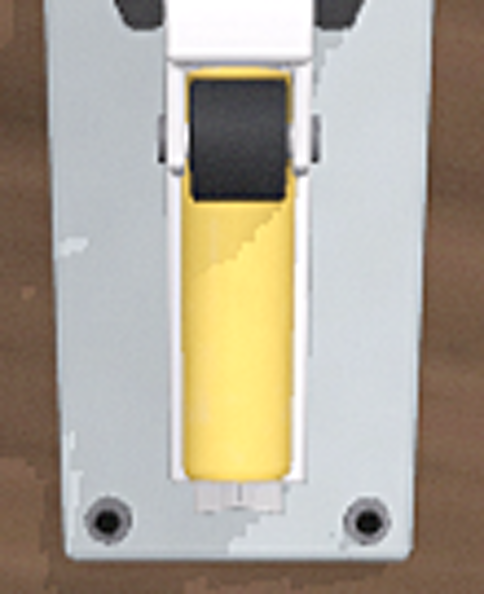

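```bash
python3 -c "
from rig import *
print(close_job(),observe()['time_s'])"
```

```text
the job is handed in; nothing more can be done
the job is handed in; nothing more can be done
```

The yellow seal is seated in the 130 x 64 mm V-holder, plain end against the back stop and carved face pointing out of the open front. I handed the job in at about 23 s, with the gripper lifted clear.

- **Laying and pushing:** I took the seal from its rest, laid it in the groove ahead of the roller, then pushed it in with the closed fingers on the carved face. Entering under the roller took up to about 7.5 N, and sliding on took about 3.4 N.
- **At the stop:** The seal stopped moving while the force kept rising. I held it for about 1 s at 11.2–11.8 N in all, which is about 8 N beyond the drag and under the 14 N limit.
- **Last checks:** The carved end was at x = -45.5 mm in the holder's frame, so the plain end is at about +11.5 mm, inside the stop's 10–16 mm range. It lies on the groove's centre line. The side pictures taken during the press and after backing off show it in the same place, in the groove under the roller.
- **Not confirmed:** That it lies true on both flanks was judged from these pictures only. In the last pictures the blue look-alikes, the small holder and the gravers in view looked undisturbed. I did not check every other item on the desk closely.

No check failed or disagreed. Earlier measurements of the rail's front and the roller were about 1 mm to one side of the centre found from the plate. The groove took that up when I let go of the seal.

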